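# Reverse the ratchet and clamp a blister card

## Robot

A 7-joint arm with a two-finger parallel gripper is mounted at the origin on a cart in front of the work surface, level with it; the furniture and walls round the work are solid. World frame = base frame: x ahead of the robot, y to its left, z up, the work surface at z = 0. Lengths are in m, angles in rad, forces in N, time in s.
With the tool pointing down it reaches from about 0.425 to 0.925 m from the base axis. Payload 6.8 kg.
Tool frame: the origin (TCP) lies midway between the tips of the shut fingers; the grasp point (between the pads) lies 19 mm behind it; x points along the fingers, y is the direction in which the jaws open and shut, and the axes are right-handed (so a half turn about x gives the same grasp; the last joint's range is limited). The gripper opens to 85 mm and grips with 20 to 120 N. Pads are 22 mm wide; open, the fingers measure 114 mm over their backs; the gripper's body (76 mm by 85 mm) begins 54 mm behind the grasp point. The pads swing forward as they close: fully open they stand 13 mm farther back than shut.
Start: joints at [-1.316, 0.477, 0.022, 1.555, -0.011, 1.109, -0.083], TCP at [0.24, 0.631, 0.231] pointing down, gripper open.
Joint ranges: [-2.96, 2.96], [-0.34, 2.1], [-1.41, 1.46], [0.24, 2.44], [-1.37, 4.51], [0.17, 1.92], [-2.96, 2.96]. Speed limits (rad/s): [2.39, 2.39, 3.14, 3.14, 3.14, 3.14, 3.14].

## Interface

Orientations are given as a rotation vector (axis times angle).
In Python, from bench import r, viewer, nets gives the robot as it stands.
- The arm moves only by the shell command python3 -m pendant 'ROWS' [FORCE]. ROWS is JSON, one flat list of numbers, 5 for each row, row after row: the finger opening in mm, from 0 to 85.4, then the shift along the tool's x, y, z in mm, then the turn about the tool's x in rad. A call has 1 to 20 rows; each row shifts and turns the commanded pose from where the row before left it, along the tool's axes as they then stand; what a row does not reach is not made up. A row lasts 1/8 s, in which the tool goes at most 62.5 mm and 10.7 degrees, less where a joint would pass 70% of its speed; a pose out of reach is approached as far as the arm can. A call with a gripper value outside its range is refused whole. The fingers move at their own pace and stop on an object; FORCE is the grip in N (left out, the last holds). Time passes only in rows, so rows that do not move let the fingers close. It gives the time, the measured TCP pose, the force and the opening at its end, in the units of the state.
- r.get_obs(): the state, without advancing time (a new reading comes with each control period).
- viewer.grab_frame(name): name is "scene" or "top" or "wrist"; returns (picture, depth): 420x560x3 uint8, red, green, blue; 420x560 float32, m along the optical axis (not along the pixel's ray), 0 where there is no reading.
- viewer.calibration(name): a dict with "mtx" (3x3 intrinsics, pixels), "world_to_cam" (4x4, takes a point from world to camera coordinates). Camera axes: x right, y up, looking along -z (the intrinsics and any distortion apply to the point x, -y, -z); pixel columns grow to the right and rows downward; lengths in m; the calibration is good to about 2 mm. A picture is of the moment at which its call begins: read the wrist's pose just before it. calibration takes no time and is no camera call; for the wrist camera it gives the pose at the moment of the call.
- r.hand_in(): hands the job in, once; it reports no verdict.
Trained networks look in the newest picture that a camera, given by its name, has taken for a name from the list of things; names that differ only in an ending like _2 or _b are one class to them, and where a whole thing is asked for, a point or a joint stands for the part that bears it (a point fixed in the world has none). Each returns a list of dicts, best first, with "score" (0 to 1); they miss things now and then, are a little off and sometimes report something else, mostly with a low value. They report only what shows in the picture. A call takes as long as a camera call. They do not tell look-alikes from the thing itself.
- nets.look_for(name, camera): "location" ([x, y, z] in m, in world coordinates, good to about 4 mm: the middle of the surface that is visible of it).
- nets.silhouettes(name, camera): "mask" (420x560 bool, what is visible of it).
The state is a dict: "clock": time; "joints": joint angles; "qvel": joint speeds; "tau": joint torques, N m; "tcp_pos": TCP position; "orientation": TCP orientation; "contact_force": force on the tool from outside, world axes, zero at the start; "moment": the same for the moment, N m; "grip_width": finger opening in m.
Only numpy, scipy, OpenCV 4.12 (cv2) and the standard library are available. Lean on these libraries where they do the work, as an engineer would, in place of code of your own. Each camera call takes 0.05 s, during which the arm holds its last target. There are 200 camera calls.

## Task

The ratchet of the card press is set to release. Flip the red selector lever over to the clamping side (to the left as you look along the handle towards the press), then work the handle back and forth so that its leftward strokes drive the pad down onto the blister card until it is clamped snugly: stop as soon as the handle has clearly stiffened, do not force it or the card is crushed. Let go of the handle, leave the card where it lies and do not disturb the vial and the bottle.

Things in the scene. Friction and masses are not known exactly. Their poses are not given: they have to be found in the camera images.
- press_axis (a point): Vertical axis of the fixed card press's screw, ratchet and handle, 137 mm over the worktop (top of the handle plate). Grey frame: base 150 x 200 mm, 20 mm high, two columns, bridge top at 114 mm (nuts to 120 mm). Site -x points along the handle at mid-swing, z up. The screw is 10 mm per rad and stays where it is left when the handle is let go.
- handle (a joint): Swing of the steel ratchet handle (rad): 0 in mid-swing, growing clockwise seen from above (the grip then moves to +y of press_axis); stops at -0.65 and +0.65. Clicking over on the way back takes about 1 to 2 N at the grip. 16 clicks a turn, so up to 55 mm of slack at the grip before the ratchet takes hold.
- grip_center (a point): Centre of the black upright grip at the handle's end, 140 mm from press_axis: round, 22 mm diameter, 42 mm tall, spinning freely; the 7 mm bar's top is 23 mm below. Along its path it needs about 11 N to drive the screw while the pad is in the air, and 1 N more per 14 N of clamping: 15 to 17 N in all (while moving) is snug, 19 N crushes the card.
- selector (a joint): Red selector lever of the pawl, on a pin in the handle plate 45 mm from press_axis, opposite the grip (rad, relative to the handle): -0.5 to +0.5, snaps to either side past the middle. Positive (tab to +y of press_axis): strokes of growing handle value drive the pad down, strokes back click over. Negative: strokes of falling value raise the pad.
- selector_tab (a point): Point on the selector lever's upright red tab: 12 mm along the lever, 8 mm across, top 7 mm above this point, foot 17 mm below; 40 mm from the lever's pin towards press_axis, so within 22 mm of press_axis seen from above; it moves 38 mm sideways in all. Flipping takes 2 to 4 N sideways.
- pad: Pressing pad of the press, aluminium 110 x 70 mm with a black rubber face; origin at the centre of its underside. It does not turn; it goes down 10 mm per radian of screw. Sprung against its carrier with 40 N per mm.
- card: Blister card 135 x 75 mm, 7 mm thick, loose on the cork bed of the press under the pad; origin at the centre of its underside. The bed's height differs by several mm from start to start.
- vial: Bystander: amber vial with tablets, 35 mm diameter, 82 mm high, upright; origin at the centre of its underside.
- bottle: Bystander: white tablet bottle, 48 mm diameter, 88 mm high, upright; origin at the centre of its underside.
Mind the look-alikes: they are no part of the job. Leave any orange look-alike of the card alone.

How it is judged:
On the way, in this order (a step that is already met when the one before it is completed fails the run):
1. the selector lever is flipped to the clamping side before the pad bears on the card (value of joint selector above 0.12 rad and contact force between pad and card below 1 N), for 0.2 s.
2. the pad has come down on the card (value of joint selector above 0.12 rad and contact force between pad and card above 5 N), for 0.1 s.
At the end, for the whole second after the job is handed in: The pad clamps the card with 30 to 120 N, the selector stands on the clamping side (over 0.12 rad), the card lies within 12 mm of where it was, and the handle is let go and at rest (contact force between pad and card between 30 and 120 N and value of joint selector above 0.12 rad and distance of card from where it was at the start of the episode below 0.012 m and velocity of joint handle between -0.05 and 0.05 rad/s); the robot touches nothing.
It fails at once if the card is crushed (over 120 N between pad and card) (contact force between pad and card above 120 N).
It fails at once if the vial or the bottle is pushed away or tipped (distance of any of vial, bottle from where it was at the start of the episode above 0.03 m or angle between any of vial, bottle's own z axis and vertical above 0.5 rad).
It also fails if it takes over 69 s, if anything falls off the work surface, if the arm or the gripper's body presses on something with over 40 N, if the wrist force passes 120 N, or if a joint passes its speed limit or range.

## Working session

There is one attempt and no reset: what is moved stays moved. The work goes in short steps, Python scripts to look and compute and a shell command to move; the robot and the scene stay as the last step left them, time stands still between calls to the robot, and variables do not carry over. Pictures are saved under pics/ and viewed, about 8 in all and at most 12, crops included, and the job is handed in when it is done.

```bash
mkdir -p pics; ls; cat > h.py <<'E'
from bench import r, viewer, nets
import numpy as np, cv2
from scipy.spatial.transform import Rotation as R
def pix(name,p):
    c=viewer.calibration(name);q=c["world_to_cam"]@np.append(p,1);q=np.array([q[0],-q[1],-q[2]]);u=c["mtx"]@q;return u[:2]/u[2]
def cloud(name,d):
    c=viewer.calibration(name);K=np.array(c["mtx"]);v,u=np.indices(d.shape)
    X=np.stack([(u-K[0,2])/K[0,0]*d,-(v-K[1,2])/K[1,1]*d,-d,np.ones_like(d)],-1)
    return (X@np.linalg.inv(c["world_to_cam"]).T)[...,:3]
def save(n,im): cv2.imwrite("pics/"+n+".png",cv2.cvtColor(im,cv2.COLOR_RGB2BGR))
E
python3 - <<'E'
from h import *
o=r.get_obs();print(o)
ims=[]
for n in("scene","top"):
    im,d=viewer.grab_frame(n);ims.append(im);save(n+"0",im)
    for t in("grip_center","selector_tab","handle","selector","card","pad","vial","bottle"):
        print(n,t,[(np.round(x["location"],3),round(x["score"],2)) for x in nets.look_for(t,n)[:3]])
E
```

```text
pics
{'clock': 0.0, 'joints': array([-1.31614732,  0.47779359,  0.02233026,  1.55641482, -0.01150158,
        1.10927275, -0.08312042]), 'qvel': array([ 5.02439077e-04,  8.32836680e-04, -8.57501817e-04,  1.44562689e-03,
        4.49404179e-06,  2.97205617e-04, -1.29964239e-03]), 'tau': array([-3.62633955e-04, -5.96453333e+01,  1.60790976e+00, -2.81194192e+01,
        1.24906955e-02,  9.49794747e-03, -4.73759229e-06]), 'tcp_pos': array([0.23932617, 0.63054451, 0.23034535]), 'orientation': array([ 0.28323959,  1.55218808, -0.28600051]), 'contact_force': array([ 0.65019777,  0.52656142, -0.73763777]), 'moment': array([-0.03313187, -0.04038309, -0.01083115]), 'grip_width': 0.08549861481664499}
scene grip_center [(array([ 0.571, -0.087,  0.135]), 0.69)]
scene selector_tab [(array([ 0.609, -0.072,  0.146]), 0.53)]
scene handle [(array([ 0.573, -0.088,  0.133]), 0.93)]
scene selector [(array([ 0.612, -0.073,  0.148]), 0.47)]
scene card [(array([ 0.568, -0.078,  0.024]), 0.96), (array([ 0.6  ,  0.14 , -0.004]), 0.65), (array([ 0.584, -0.099,  0.08 ]), 0.36)]
scene pad [(array([ 0.559, -0.07 ,  0.061]), 0.66)]
scene vial [(array([0.474, 0.294, 0.047]), 0.73)]
scene bottle [(array([ 0.359, -0.227,  0.058]), 0.82)]
top grip_center [(array([ 0.598, -0.074,  0.134]), 0.95)]
top selector_tab [(array([ 0.635, -0.06 ,  0.144]), 0.6)]
top handle [(array([ 0.592, -0.078,  0.136]), 0.62)]
top selector [(array([ 0.636, -0.062,  0.144]), 0.54)]
top card [(array([ 0.552, -0.056,  0.026]), 0.51)]
top pad [(array([ 0.572, -0.052,  0.062]), 0.87)]
top vial [(array([0.474, 0.304, 0.055]), 0.67)]
top bottle [(array([ 0.371, -0.205,  0.079]), 0.91)]
```

View pics/scene0.png

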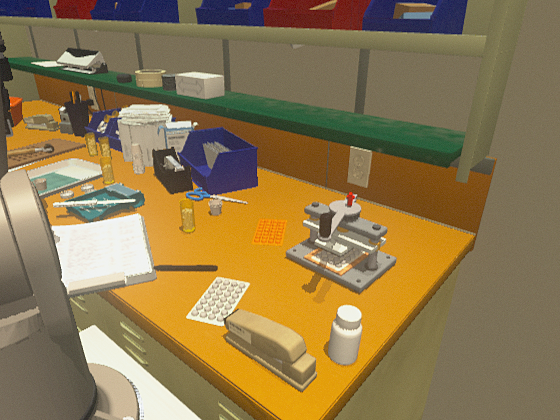

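View pics/top0.png

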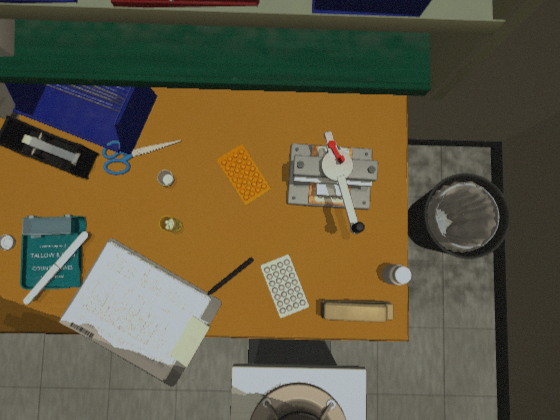

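The top view shows the press at about (335,175). Its grip is the black dot at (358,227) and the red lever runs from (328,137) to (341,158). The bottle is at (400,275), with a stapler at (355,310). Next I'll measure the grip and the tab, and zoom in.

```bash
python3 - <<'E'
from h import *
im,d=viewer.grab_frame("top");P=cloud("top",d)
hsv=cv2.cvtColor(im,cv2.COLOR_RGB2HSV)
win=np.zeros(d.shape,bool);win[120:245,280:385]=1
red=win&((hsv[...,0]<6)|(hsv[...,0]>174))&(hsv[...,1]>150)&(P[...,2]>.12)
for z0,z1 in((.12,.135),(.135,.145),(.145,.152),(.152,.17)):
    m=red&(P[...,2]>z0)&(P[...,2]<z1);print("red",z0,m.sum(),np.round(P[m].mean(0),4) if m.any() else'')
blk=win&(im.max(2)<60)&(P[...,2]>.125);print("grip",blk.sum(),np.round(np.median(P[blk],0),4),np.round(P[blk].min(0),3),np.round(P[blk].max(0),3))
pl=win&(P[...,2]>.128)&(P[...,2]<.145)&~red;
m8=pl.astype(np.uint8)*255
cn=max(cv2.findContours(m8,0,2)[0],key=cv2.contourArea)
dt=cv2.distanceTransform(m8,2,5);_,mx,_,loc=cv2.minMaxLoc(dt);print(mx,loc,P[loc[1],loc[0]])
base=win&(P[...,2]>.01)&(P[...,2]<.03)
b=P[base][:,:2].astype(np.float32);print("base",cv2.minAreaRect(b))
br=win&(P[...,2]>.108)&(P[...,2]<.118);print("bridge",cv2.minAreaRect(P[br][:,:2].astype(np.float32)),np.median(P[br][:,2]))
save("topz",cv2.resize(im[120:245,280:385],None,fx=4.5,fy=4.5,interpolation=cv2.INTER_CUBIC))
c=viewer.calibration("top");print(np.linalg.inv(c["world_to_cam"])[:3,3],c["mtx"][0][0])
o=r.get_obs();print(R.from_rotvec(o["orientation"]).as_matrix().round(3))
E
```

```text
red 0.12 0 
red 0.135 72 [ 0.6428 -0.0568  0.1432]
red 0.145 31 [ 0.637  -0.0586  0.1461]
red 0.152 26 [ 0.6154 -0.0698  0.1652]
grip 89 [ 0.4742 -0.1004  0.1801] [ 0.464 -0.112  0.137] [ 0.484 -0.095  0.185]
9.799999237060547 (332, 169) [ 0.59936106 -0.05483948  0.13770695]
base ((0.6081938147544861, -0.06547946482896805), (0.19975382089614868, 0.15046314895153046), 87.70901489257812)
bridge ((0.6079305410385132, -0.06561081111431122), (0.18616777658462524, 0.0460321418941021), 87.63343048095703) 0.11404273358142508
[0.41746292 0.05336493 0.96122834] 394.37515442583907
[[-0.     0.355  0.935]
 [ 0.     0.935 -0.355]
 [-1.     0.    -0.   ]]
```

View pics/topz.png

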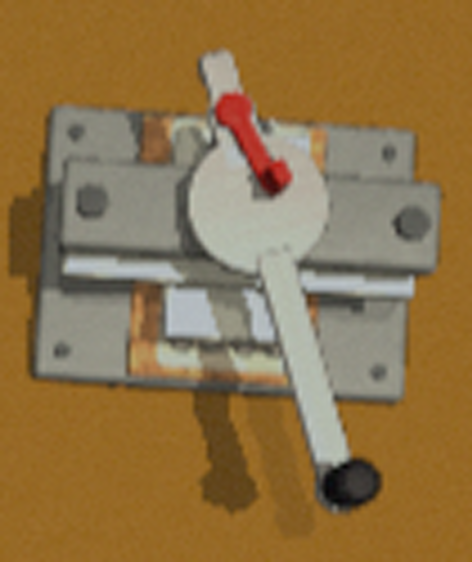

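The crop shows the press axis near (258,205). The lever's pin is at (235,110), the tab at (275,178) on the right (release) side, and the grip at (350,485). I'll move over the press for a close wrist view.

```bash
python3 -m pendant '[85,-6,-37,31,0, 85,-6,-37,31,0, 85,-6,-37,31,0, 85,-6,-37,31,0, 85,-6,-37,31,0, 85,-6,-37,31,0, 85,-6,-37,31,0, 85,-6,-37,31,0, 0,-6,-37,31,0, 0,-6,-37,31,0, 0,-6,-37,31,0, 0,-6,-37,31,0, 0,-6,-37,31,0, 0,-6,-37,31,0, 0,-6,-37,31,0, 0,-6,-37,31,0, 0,0,0,0,-0.15, 0,0,0,0,-0.15, 0,0,0,0,-0.15, 0,0,0,0,-0.15]'
python3 - <<'E'
from h import *
o=r.get_obs();print(o["clock"],o["tcp_pos"].round(4),R.from_rotvec(o["orientation"]).as_matrix().round(3))
im,d=viewer.grab_frame("wrist");P=cloud("wrist",d);np.savez("w.npz",im=im,P=P);save("w1",im)
for t in("grip_center","selector_tab"): print(t,[(np.round(x["location"],4),round(x["score"],2)) for x in nets.look_for(t,"wrist")[:2]])
hsv=cv2.cvtColor(im,cv2.COLOR_RGB2HSV);near=(np.abs(P[...,0]-.61)<.08)&(np.abs(P[...,1]+.065)<.08)
red=near&((hsv[...,0]<6)|(hsv[...,0]>174))&(hsv[...,1]>150)&(P[...,2]>.12)
for z0,z1 in((.12,.145),(.145,.15),(.15,.157),(.157,.165),(.165,.18)):
    m=red&(P[...,2]>z0)&(P[...,2]<z1);print(z0,m.sum(),np.round(P[m].mean(0),4) if m.any() else'')
print(pix("wrist",[.608,-.0655,.137]),pix("wrist",[.474,-.1004,.18]))
E
```

```text
clock: 3.45
tcp_pos: [0.4931, -0.0985, 0.3274]
orientation: [-0.19, 1.562, 0.19]
contact_force: [-0.7, -0.6, 0.0]
grip_width: -0.0002
3.45 [ 0.4931 -0.0985  0.3274] [[ 0.    -0.24   0.971]
 [ 0.     0.971  0.24 ]
 [-1.     0.     0.   ]]
grip_center [(array([ 0.5047, -0.0979,  0.1391]), 0.66)]
selector_tab []
0.12 0 
0.145 0 
0.15 0 
0.157 0 
0.165 0 
[283.38448908 296.54825121] [281.28526047 172.19294378]
```

View pics/w1.png

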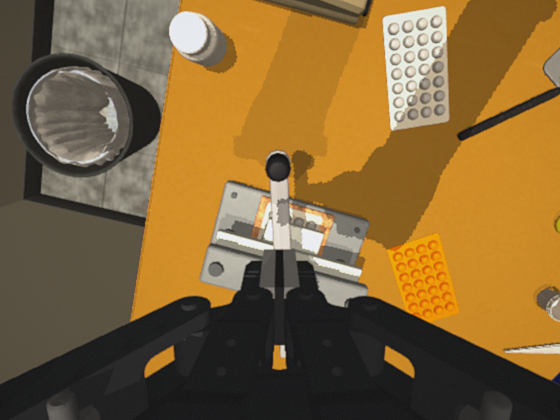

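The wrist camera looks back towards the robot, so the fingers hide the tab. It does show the grip at (278,165). I'll check the tab position by projecting both hypotheses into the first pictures.

```bash
python3 - <<'E'
from h import *
for n in("top","scene"):
    im=cv2.cvtColor(cv2.imread(f"pics/{n}0.png"),cv2.COLOR_BGR2RGB);hsv=cv2.cvtColor(im,cv2.COLOR_RGB2HSV)
    win=np.zeros(im.shape[:2],bool)
    if n=="top":win[120:200,300:385]=1
    else: win[180:225,300:385]=1
    red=win&((hsv[...,0]<6)|(hsv[...,0]>174))&(hsv[...,1]>150)
    v,u=np.nonzero(red);print(n,len(u),u.min(),u.max(),v.min(),v.max())
    for row in range(v.min(),v.max()+1): print(row,u[v==row].min() if (v==row).any() else'',u[v==row].max() if (v==row).any() else '',end=' | ')
    print()
    for t in(-.5,-.35,-.2):
        a=.255+(-t);pin=np.array([.608+.0435,-.0655+.0114]);p=pin-.04*np.array([np.cos(a),np.sin(a)])
        print(t,p.round(4),[pix(n,[*p,z]).round(1) for z in(.141,.158,.165)],pix(n,[*pin,.143]).round(1))
save("sz",cv2.resize(cv2.imread("pics/scene0.png")[180:300,280:400,::-1],None,fx=4,fy=4,interpolation=cv2.INTER_CUBIC))
E
```

```text
top 131 328 344 141 162
141 329 333 | 142 329 335 | 143 328 335 | 144 328 335 | 145 328 334 | 146 328 334 | 147 329 335 | 148 331 335 | 149 332 336 | 150 332 336 | 151 333 337 | 152 333 337 | 153 334 338 | 154 335 338 | 155 335 339 | 156 336 342 | 157 336 343 | 158 337 343 | 159 337 344 | 160 338 343 | 161 338 342 | 162 340 341 | 
-0.5 [ 0.6224 -0.0815] [array([344.9, 158.4]), array([346.2, 156.4]), array([346.8, 155.6])] [332.3 144.4]
-0.35 [ 0.6186 -0.0769] [array([342.7, 160.1]), array([344. , 158.1]), array([344.5, 157.3])] [332.3 144.4]
-0.2 [ 0.6156 -0.0717] [array([340.2, 161.4]), array([341.5, 159.5]), array([342. , 158.7])] [332.3 144.4]
scene 62 347 354 192 205
192 349 350 | 193 349 352 | 194 349 352 | 195 347 352 | 196 347 354 | 197 347 354 | 198 348 353 | 199 348 352 | 200 348 352 | 201 348 351 | 202 348 351 | 203 348 351 | 204 348 351 | 205 350 350 | 
-0.5 [ 0.6224 -0.0815] [array([355.6, 204.9]), array([356.3, 197.6]), array([356.7, 194.5])] [351.6 196.3]
-0.35 [ 0.6186 -0.0769] [array([352.7, 204.9]), array([353.5, 197.5]), array([353.8, 194.4])] [351.6 196.3]
-0.2 [ 0.6156 -0.0717] [array([349.8, 204.7]), array([350.5, 197.3]), array([350.8, 194.2])] [351.6 196.3]
```

View pics/sz.png

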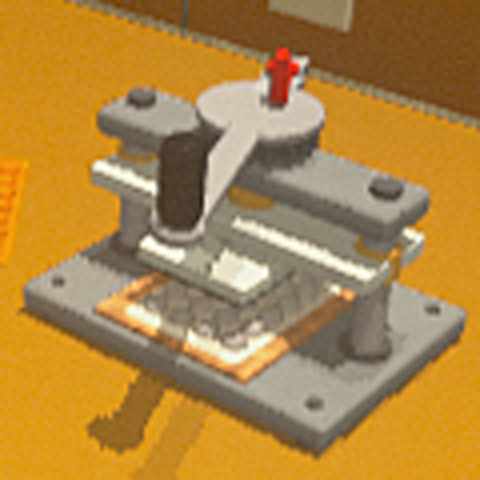

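Both views agree: the tab is at about (0.616,-0.072), its top at z≈0.165, and the selector at ≈-0.2. Next: go to its right-hand side and lower the shut fingers.

```bash
python3 -m pendant '[0,0,-11,31,0, 0,0,-11,31,0, 0,0,-11,31,0, 0,0,-11,30,0, 0,40,0,0,0, 0,40,0,0,0, 0,40,0,0,0, 0,30,0,0,0, 0,15,0,0,0, 0,10,0,0,0, 0,0,0,0,0]'
python3 -m pendant '[0,0,5,0,0, 0,0,5,0,0, 0,0,5,0,0]'
python3 -m pendant '[0,0,4,0,0, 0,0,3,0,0]'
python3 -m pendant '[0,0,4,0,0, 0,0,3,0,0]'
```

```text
clock: 4.97
tcp_pos: [0.6232, -0.1123, 0.1524]
orientation: [-0.186, 1.563, 0.186]
contact_force: [-1.0, -0.3, 0.1]
grip_width: 0.0002
clock: 5.35
tcp_pos: [0.6197, -0.0971, 0.1528]
orientation: [-0.186, 1.562, 0.187]
contact_force: [0.4, -0.4, -0.4]
grip_width: 0.0
clock: 5.6
tcp_pos: [0.6178, -0.0905, 0.1524]
orientation: [-0.186, 1.563, 0.186]
contact_force: [0.2, -0.4, 0.8]
grip_width: 0.0
clock: 5.85
tcp_pos: [0.6159, -0.0844, 0.1523]
orientation: [-0.186, 1.563, 0.185]
contact_force: [-0.2, -1.4, -0.4]
grip_width: -0.0001
```

```bash
for i in 1; do python3 -m pendant '[0,0,4,0,0, 0,0,4,0,0]'; done
python3 -m pendant '[0,0,4,0,0, 0,0,4,0,0]'
python3 - <<'E'
from h import *
im,d=viewer.grab_frame("scene");save("s2",cv2.resize(im[160:300,260:420],None,fx=3.5,fy=3.5,interpolation=cv2.INTER_CUBIC))
E
```

```text
clock: 6.1
tcp_pos: [0.6144, -0.0757, 0.1523]
orientation: [-0.186, 1.563, 0.187]
contact_force: [-1.3, 0.5, -0.6]
grip_width: -0.0003
clock: 6.35
tcp_pos: [0.6131, -0.0699, 0.1525]
orientation: [-0.188, 1.561, 0.184]
contact_force: [3.4, -6.8, -3.6]
grip_width: 0.0001
```

View pics/s2.png

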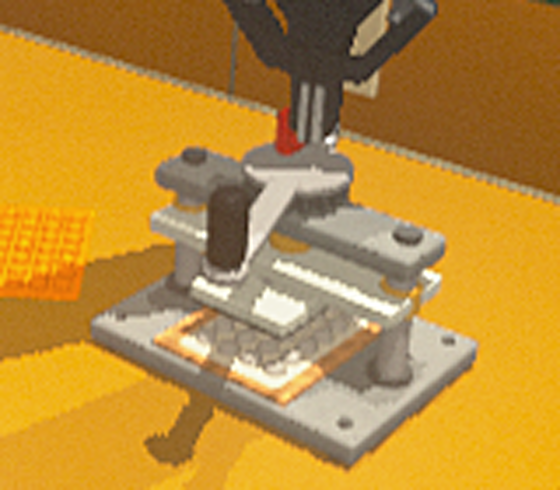

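The crop shows the red tab at (287,125), now left of the fingers, and the force rose to about 8 N, so the lever is against its stop. I'll back off, retreat to the grip and check.

```bash
python3 -m pendant '[0,0,-5,0,0, 0,0,-10,0,0, 0,-25,0,0,0, 45,-35,0,0,0, 45,-35,0,0,0, 45,0,0,-45,0, 45,0,0,-50,0, 45,0,0,-50,0, 45,0,0,-50,0,45,0,0,0,0]'
python3 - <<'E'
from h import *
im,d=viewer.grab_frame("top");P=cloud("top",d);save("t2",cv2.resize(im[120:245,280:385],None,fx=4.5,fy=4.5,interpolation=cv2.INTER_CUBIC))
im2,_=viewer.grab_frame("scene")
for n,i,w in(("top",im,(120,200,300,385)),("scene",im2,(180,225,300,385))):
    hsv=cv2.cvtColor(i,cv2.COLOR_RGB2HSV);red=((hsv[...,0]<6)|(hsv[...,0]>174))&(hsv[...,1]>150)
    red=red[w[0]:w[1],w[2]:w[3]];v,u=np.nonzero(red)
    if len(u):print(n,len(u),u.min()+w[2],u.max()+w[2],v.min()+w[0],v.max()+w[0])
im3,d3=viewer.grab_frame("wrist");P3=cloud("wrist",d3);save("w2",im3)
b=(im3.max(2)<70)&(P3[...,2]>.15)&(P3[...,2]<.19)&(np.abs(P3[...,0]-.48)<.05)&(np.abs(P3[...,1]+.09)<.06)
print("grip",b.sum(),np.median(P3[b],0).round(4),P3[b].min(0).round(3),P3[b].max(0).round(3))
for s in(-.2,.2,.5):
    a=.255-s;p=np.array([.6515,-.0541])-.04*np.array([np.cos(a),np.sin(a)]);print(s,p,pix("top",[*p,.165]),pix("scene",[*p,.165]))
E
```

```text
clock: 7.65
tcp_pos: [0.423, -0.1302, 0.2472]
orientation: [-0.181, 1.564, 0.186]
contact_force: [1.3, 0.0, 1.0]
grip_width: 0.0451
top 122 328 335 141 164
scene 82 340 354 192 204
grip 1130 [ 0.4673 -0.1046  0.1785] [ 0.462 -0.114  0.15 ] [ 0.481 -0.093  0.184]
-0.2 [ 0.61556956 -0.07167849] [342.01230462 158.67413077] [350.84363673 194.18772255]
0.2 [ 0.61156048 -0.05629889] [334.55348458 160.37241663] [343.47927865 192.80494638]
0.5 [ 0.61269451 -0.04439775] [328.80122061 159.67111614] [338.94532477 191.1527745 ]
```

View pics/t2.png

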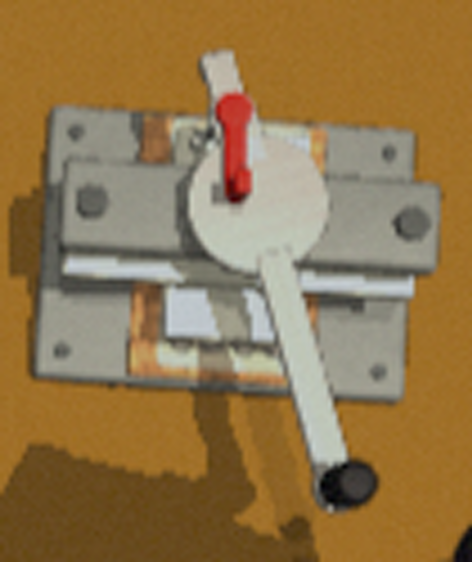

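View pics/w2.png

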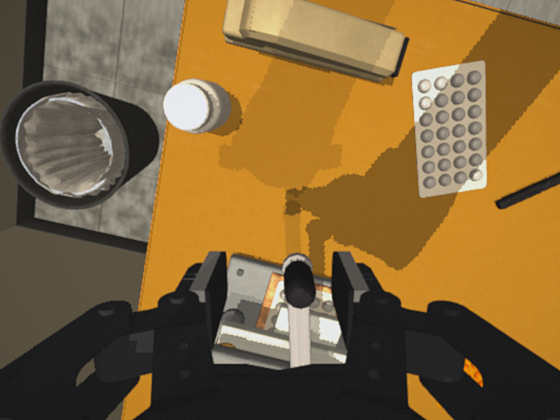

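The tab now stands left of the handle line at (237,185) in the top crop, so the selector is on the clamping side. The wrist view shows the grip at (298,282) between the open fingers. Next: straddle the grip.

```bash
python3 -m pendant '[45,0,8,28,0, 45,0,8,28,0, 45,0,0,0,0, 45,40,0,0,0, 45,40,0,0,0, 45,15,0,0,0, 45,6,0,0,0, 29,0,0,0,0, 29,0,0,0,0,29,0,0,0,0,29,0,0,0,0]' 20
python3 -m pendant '[29,0,11,0.4,0.08, 29,0,11,0.4,0.08, 29,0,11,0.4,0.08, 29,0,11,0.4,0.08]'
```

```text
clock: 9.18
tcp_pos: [0.4774, -0.1002, 0.1467]
orientation: [-0.186, 1.562, 0.186]
contact_force: [-0.3, 0.1, 0.2]
grip_width: 0.029
clock: 9.68
tcp_pos: [0.4737, -0.0585, 0.1466]
orientation: [0.066, 1.569, -0.07]
contact_force: [0.8, -13.0, -2.2]
grip_width: 0.0291
```

```bash
python3 -m pendant '[29,0,11,0.4,0.08, 29,0,11,0.4,0.08, 29,0,11,0.4,0.08]'
python3 -m pendant '[29,0,11,0.4,0.08, 29,0,11,0.4,0.08, 29,0,11,0.4,0.08]'
python3 - <<'E'
from h import *
im,d=viewer.grab_frame("scene");P=cloud("scene",d);save("s3",cv2.resize(im[160:300,260:420],None,fx=4,fy=4,interpolation=cv2.INTER_CUBIC))
for t in("pad","card","selector"): print(t,[(np.round(x["location"],4),round(x["score"],2)) for x in nets.look_for(t,"scene")[:2]])
E
```

```text
clock: 10.05
tcp_pos: [0.4793, -0.0273, 0.1464]
orientation: [0.255, 1.556, -0.26]
contact_force: [-2.5, -9.5, 2.6]
grip_width: 0.0291
clock: 10.42
tcp_pos: [0.4925, 0.0027, 0.1463]
orientation: [0.442, 1.527, -0.448]
contact_force: [-6.1, -9.1, 5.6]
grip_width: 0.0289
pad [(array([ 0.5647, -0.0674,  0.0563]), 0.58)]
card [(array([ 0.569 , -0.0779,  0.0273]), 0.73), (array([ 0.598 ,  0.1386, -0.0008]), 0.64)]
selector [(array([ 0.6281, -0.0674,  0.141 ]), 0.65)]
```

View pics/s3.png

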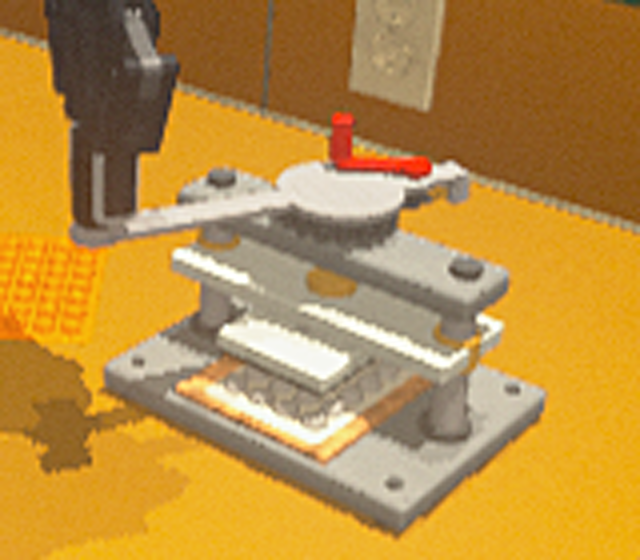

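The view shows the handle swung left with the grip at (95,225). The pad at (290,350) is lower but still above the card, and the drive force is a steady 11 N. Now the back stroke.

```bash
python3 -m pendant '[29,0,-13.5,0.7,-0.1, 29,0,-13.5,0.7,-0.1, 29,0,-13.5,0.7,-0.1, 29,0,-13.5,0.7,-0.1, 29,0,-13.5,0.7,-0.1, 29,0,-13.5,0.7,-0.1, 29,0,-13.5,0.7,-0.1, 29,0,-13.5,0.7,-0.1, 29,0,-13.5,0.7,-0.1, 29,0,-13.5,0.7,-0.1, 29,0,-13.5,0.7,-0.1]'
python3 -m pendant '[29,0,10.8,0.4,0.08, 29,0,10.8,0.4,0.08, 29,0,10.8,0.4,0.08, 29,0,10.8,0.4,0.08, 29,0,10.8,0.4,0.08]'
python3 -m pendant '[29,0,8,0.2,0.06, 29,0,8,0.2,0.06]'
```

```text
clock: 12.0
tcp_pos: [0.4924, -0.1354, 0.1463]
orientation: [-0.423, 1.529, 0.425]
contact_force: [-0.1, 1.6, 1.4]
grip_width: 0.0293
clock: 12.62
tcp_pos: [0.4751, -0.088, 0.1466]
orientation: [-0.107, 1.566, 0.101]
contact_force: [2.2, -9.3, -3.8]
grip_width: 0.0293
clock: 12.88
tcp_pos: [0.4735, -0.0723, 0.1465]
orientation: [-0.013, 1.569, 0.007]
contact_force: [0.3, -11.4, -2.9]
grip_width: 0.0289
```

```bash
python3 -m pendant '[29,0,8,0.2,0.06, 29,0,8,0.2,0.06]' | grep -E "tcp|force"
python3 -m pendant '[29,0,8,0.2,0.06, 29,0,8,0.2,0.06]'| grep -E "tcp|force"
```

```text
tcp_pos: [0.4738, -0.0564, 0.1465]
contact_force: [0.0, -10.5, -1.5]
tcp_pos: [0.4759, -0.0406, 0.1465]
contact_force: [-1.6, -9.7, 1.1]
```

```bash
python3 -m pendant '[29,0,8,0.2,0.06, 29,0,8,0.2,0.06]' | grep -E "tcp|force|or"
```

```text
tcp_pos: [0.4799, -0.0252, 0.1464]
orientation: [0.27, 1.554, -0.275]
contact_force: [-4.2, -9.8, 3.6]
```

```bash
python3 -m pendant '[29,0,8,0.2,0.06, 29,0,8,0.2,0.06]' | grep -E "tcp|force|or"
```

```text
tcp_pos: [0.4856, -0.0104, 0.1463]
orientation: [0.364, 1.541, -0.369]
contact_force: [-4.7, -9.8, 4.7]
```

```bash
python3 -m pendant '[29,0,8,0.2,0.06, 29,0,8,0.2,0.06]' | grep -E "tcp|force|or"
python3 - <<'E'
from h import *
im,d=viewer.grab_frame("scene");P=cloud("scene",d);save("s4",cv2.resize(im[200:290,290:400],None,fx=6,fy=6,interpolation=cv2.INTER_CUBIC))
for t in("pad","card"): print(t,[(np.round(x["location"],4),round(x["score"],2)) for x in nets.look_for(t,"scene")[:2]])
E
```

```text
tcp_pos: [0.4931, 0.0037, 0.1462]
orientation: [0.457, 1.524, -0.463]
contact_force: [-6.4, -8.3, 6.3]
pad [(array([ 0.5653, -0.064 ,  0.0494]), 0.84)]
card [(array([ 0.6033,  0.1407, -0.003 ]), 0.86), (array([ 0.5542, -0.0783,  0.0251]), 0.78)]
```

View pics/s4.png

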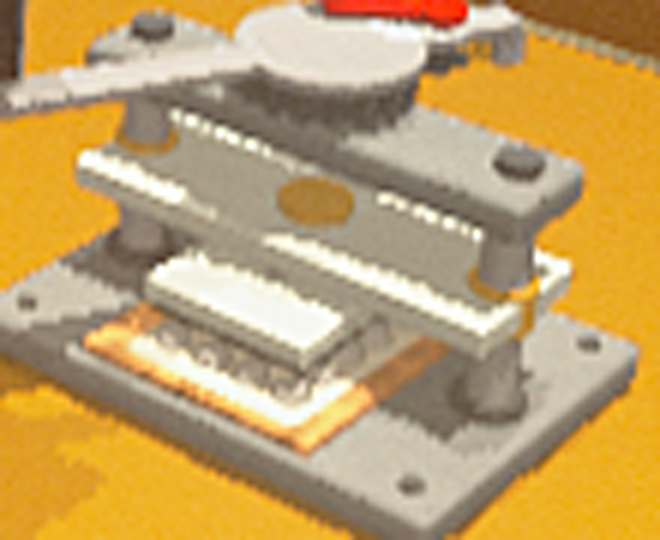

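The pad at (250,310) is lower again, close over the card, and the force is still the ~11 N of free air. Second back stroke; then I'll advance in small calls.

```bash
python3 -m pendant '[29,0,-13.5,0.7,-0.1, 29,0,-13.5,0.7,-0.1, 29,0,-13.5,0.7,-0.1, 29,0,-13.5,0.7,-0.1, 29,0,-13.5,0.7,-0.1, 29,0,-13.5,0.7,-0.1, 29,0,-13.5,0.7,-0.1, 29,0,-13.5,0.7,-0.1, 29,0,-13.5,0.7,-0.1, 29,0,-13.5,0.7,-0.1, 29,0,-13.5,0.7,-0.1]'
python3 -m pendant '[29,0,8,0.2,0.06, 29,0,8,0.2,0.06,29,0,8,0.2,0.06]'| grep -E "tcp|force"
python3 -m pendant '[29,0,8,0.2,0.06, 29,0,8,0.2,0.06]'| grep -E "tcp|force"
```

```text
clock: 15.65
tcp_pos: [0.4903, -0.1343, 0.1464]
orientation: [-0.407, 1.533, 0.41]
contact_force: [-0.6, 2.1, 1.3]
grip_width: 0.029
tcp_pos: [0.4805, -0.1128, 0.1464]
contact_force: [0.3, 0.4, -0.3]
tcp_pos: [0.4765, -0.0987, 0.1466]
contact_force: [2.6, -8.0, -3.7]
```

```bash
python3 -m pendant '[29,0,8,0.2,0.06, 29,0,8,0.2,0.06]'| grep -E "tcp|force"
```

```text
tcp_pos: [0.4737, -0.0848, 0.1466]
contact_force: [2.0, -10.8, -3.4]
```

```bash
python3 -m pendant '[29,0,8,0.2,0.06, 29,0,8,0.2,0.06]'| grep -E "tcp|force"
```

```text
tcp_pos: [0.4726, -0.069, 0.1465]
contact_force: [-0.4, -10.3, 0.0]
```

```bash
python3 -m pendant '[29,0,8,0.2,0.06, 29,0,8,0.2,0.06]'| grep -E "tcp|force"
```

```text
tcp_pos: [0.4733, -0.053, 0.1464]
contact_force: [-2.3, -10.9, 2.4]
```

```bash
python3 -m pendant '[29,0,8,0.2,0.06, 29,0,8,0.2,0.06]'| grep -E "tcp|force"
```

```text
tcp_pos: [0.4762, -0.0373, 0.1464]
contact_force: [-3.4, -10.1, 3.4]
```

```bash
python3 -m pendant '[29,0,8,0.2,0.06, 29,0,8,0.2,0.06]'| grep -E "tcp|force"
```

```text
tcp_pos: [0.481, -0.022, 0.1464]
contact_force: [-3.9, -9.5, 3.8]
```

```bash
python3 -m pendant '[29,0,8,0.2,0.06, 29,0,8,0.2,0.06]'| grep -E "tcp|force"
```

```text
tcp_pos: [0.4873, -0.0079, 0.1463]
contact_force: [-5.5, -10.3, 5.4]
```

```bash
python3 -m pendant '[29,0,8,0.2,0.06, 29,0,8,0.2,0.06]'| grep -E "tcp|force|clock"
python3 - <<'E'
from h import *
im,d=viewer.grab_frame("scene");save("s5",cv2.resize(im[200:290,290:400],None,fx=6,fy=6,interpolation=cv2.INTER_CUBIC))
for t in("pad","card"): print(t,[(np.round(x["location"],4),round(x["score"],2)) for x in nets.look_for(t,"scene")[:2]])
E
```

```text
clock: 18.02
tcp_pos: [0.4951, 0.005, 0.1462]
contact_force: [-8.0, -11.9, 8.1]
pad [(array([ 0.5655, -0.0647,  0.0445]), 0.74), (array([ 0.5939, -0.0535,  0.1381]), 0.37)]
card [(array([ 0.6036,  0.1385, -0.0011]), 0.75), (array([ 0.5532, -0.0785,  0.0251]), 0.71)]
```

View pics/s5.png

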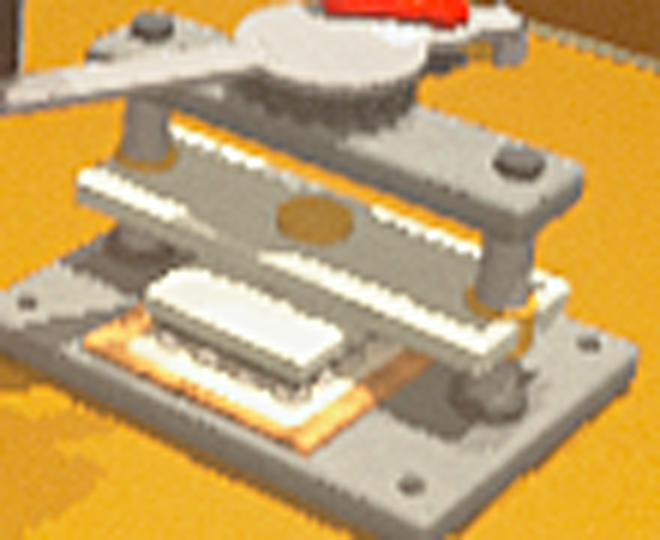

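The pad at (250,320) now sits almost on the card. The force rose to 14.3 N at an angle where the earlier strokes read 10.5 N, and the handle is not yet at its stop. So the pad is on the card, and I'll go on in small steps.

```bash
python3 -c "
from h import *
o=r.get_obs();print(o['clock'],o['tcp_pos'].round(4),o['contact_force'].round(1),o['orientation'].round(3))"
python3 -m pendant '[29,0,4,0.1,0.03]'| grep -E "tcp|force|clock"
```

```text
18.175 [0.4956 0.0058 0.1462] [ -7.5 -11.2   6.9] [ 0.486  1.517 -0.493]
clock: 18.3
tcp_pos: [0.4971, 0.0079, 0.1462]
contact_force: [-9.3, -13.0, 10.2]
```

The tangential force is 16 N while moving, inside the 15–17 N snug band, so I stop here. Centre, open and lift off.

```bash
python3 -m pendant '[29,0,-3,0,0, 50,0,-1,0,0, 50,0,0,0,0, 50,0,0,0,0, 50,0,0,0,0, 50,-15,0,0,0, 50,-35,0,0,0, 50,-40,0,0,0, 50,0,0,-40,0, 50,0,0,-30,0, 50,0,0,0,0]'
python3 - <<'E'
from h import *
im,d=viewer.grab_frame("scene");save("s6",cv2.resize(im[170:300,280:410],None,fx=4.5,fy=4.5,interpolation=cv2.INTER_CUBIC))
for t in("pad","card","selector_tab","vial","bottle","grip_center"): print(t,[(np.round(x["location"],4),round(x["score"],2)) for x in nets.look_for(t,"scene")[:2]])
o=r.get_obs();print(o["contact_force"],o["clock"])
E
```

```text
clock: 19.68
tcp_pos: [0.4419, 0.0541, 0.2378]
orientation: [0.512, 1.509, -0.504]
contact_force: [0.5, -0.0, 0.0]
grip_width: 0.05
pad [(array([ 0.5588, -0.0671,  0.0429]), 0.91), (array([ 0.6287, -0.0642,  0.1403]), 0.72)]
card [(array([ 0.5529, -0.0783,  0.0239]), 0.68), (array([ 0.5996,  0.1385, -0.0031]), 0.64)]
selector_tab [(array([ 0.6301, -0.064 ,  0.1447]), 0.74)]
vial [(array([0.4713, 0.2952, 0.0478]), 0.75)]
bottle [(array([ 0.3606, -0.2256,  0.0572]), 0.67), (array([ 0.5826, -0.0499,  0.1328]), 0.51)]
grip_center [(array([ 0.5834, -0.0481,  0.1356]), 0.65)]
[0.77591598 0.4118154  0.79873562] 20.025
```

View pics/s6.png

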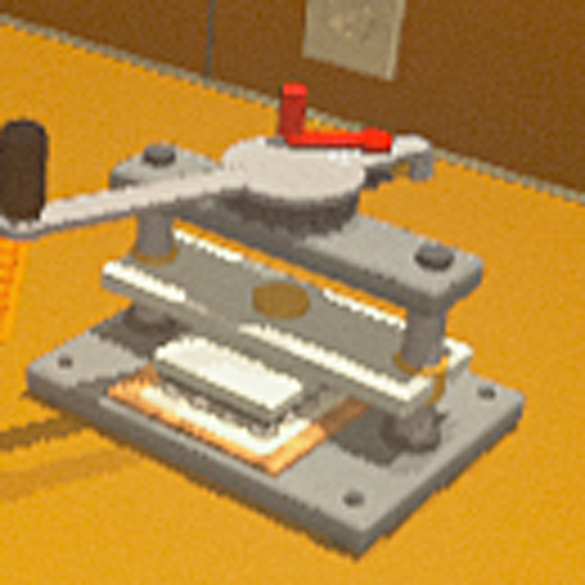

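The handle stands free on the left with the grip at (22,170). The tab is on the clamping side at (293,110), and the pad at (230,375) is down on the card. The bystanders haven't moved, so I'll hand in.

```bash
python3 -c "
from bench import r
print(r.hand_in())"
```

```text
the job is handed in; nothing more can be done
None
```

I flipped the red selector to the clamping side, drove the pad down onto the card in three leftward strokes, let go of the handle and handed the job in at about 20 s. No verdict was reported.

- **Clamping force:** in free air the handle needed about 10.5–11 N. It then stiffened to 14.3 N and to 16.0 N at the last small step, where I stopped. That suggests roughly 70 N on the card; I had no direct measurement of it, and the 16 N is a single reading while moving slowly.
- **Final picture:** the selector tab stands on the clamping side, the pad is down on the card, and the handle is free with the gripper clear of it (tool force under 1.5 N). The vial and the bottle were found within about 4 mm of where they started.
- **One disagreement:** the network's position for the card moved about 15 mm in x between the first and last pictures. That is more than the 12 mm allowed. I put it down to the lowered pad hiding more of the card: most of the shift appeared while the pad was still in the air, and the reading stayed put once the pad bore on it. I did not confirm it separately.
- **Selector angle:** it looked like about +0.2 to +0.3 rad, not the full 0.5, but still over the required 0.12.

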